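Gauge the plate gap of a gel casting stand

ROBOT

A 7-joint arm with a two-finger parallel gripper is mounted at the origin on the work surface. World frame = base frame: x ahead of the robot, y to its left, z up, the work surface at z = 0. Lengths are in mm, angles in rad, forces in N, time in s.
With the tool pointing down it reaches from about 400 to 875 mm from the base axis. Payload 4.4 kg.
Tool frame: the origin (TCP) lies midway between the tips of the shut fingers; the grasp point (between the pads) lies 19 mm behind it; z points along the fingers, y is the line along which they close (so a half turn about z gives the same grasp; the last joint's range is limited). The gripper opens to 85 mm and grips with 20 to 120 N. Pads are 22 mm wide; open, the fingers measure 114 mm over their backs; the gripper's body (76 mm by 85 mm) begins 54 mm behind the grasp point. The pads swing forward as they close: fully open they stand 13 mm farther back than shut.
Start: joints at [-1.313, 0.628, 0.038, 1.517, -0.027, 0.996, -0.02], TCP at [206.788, 616.244, 231.313] pointing down, gripper open.
Joint ranges: [-3.06, 3.06], [-0.37, 2.12], [-1.25, 1.32], [0.18, 2.47], [-1.1, 4.24], [0.23, 1.98], [-2.94, 2.94]. Speed limits (rad/s): [2.57, 2.57, 3.14, 3.14, 3.14, 3.14, 3.14].

INTERFACE

Orientations are given as [roll, pitch, yaw] about the fixed x, y, z axes, in that order (R = Rz(yaw) Ry(pitch) Rx(roll)).
In Python, from station import status, optics, workorder gives the robot as it stands. The module is installed in compiled form; this text tells all that it offers.
- The arm moves only by the tool move_arm, never from a script. Its argument "rows" is a list of rows, each a list of 3 entries, a list of its own where there are three numbers: the shift along the tool's x, y, z in m, then the turn, a rotation vector about the tool's x, y, z in rad, then the finger opening in m, from 0 to 0.0854. In form: [[[dx, dy, dz], [rx, ry, rz], claw], ...]. A call has 1 to 5 rows; each row shifts and turns the commanded pose from where the row before left it, along the tool's axes as they then stand; what a row does not reach is not made up. A row lasts 1/12 s, in which the tool goes at most 41.7 mm and 7.16 degrees, less where a joint would pass 70% of its speed; a pose out of reach is approached as far as the arm can. A call is refused whole if a number of a shift passes 0.0417 or a number of a turn 0.125, either way. A call with a gripper value outside its range is refused whole. The fingers move at their own pace and stop on an object; "squeeze" is the grip in N (left out, the last holds). Time passes only in rows, so rows that do not move let the fingers close. It gives the time, the measured TCP pose, the force, the opening and the grip force at its end, in the units of the state.
- status.get_obs(): the state, without advancing time (a new reading comes with each control period).
- optics.grab_frame(name): name is "side" or "top" or "wrist"; returns a dict with "pixels" (420x560x3 uint8, red, green, blue), "depth" (420x560 float32, mm along the optical axis (not along the pixel's ray), 0 where there is no reading), "camera_matrix" (3x3 intrinsics, pixels), "cam_to_world" (4x4, takes a point from camera to world coordinates); the wrist camera has in their place "mount" (4x4, takes a point from camera to tool coordinates, whose origin is the TCP and whose axes are the flange's). Camera axes: x right, y down, z forward; pixel columns grow to the right and rows downward; lengths in mm; the calibration is good to about 2 mm. A picture is of the moment at which its call begins: read the wrist's pose just before it.
- workorder.close_job(): hands the job in; it is judged then, once.
The state is a dict: "time": time; "q": joint angles; "joint_vel": joint speeds; "tau": joint torques, N m; "eef_pos": TCP position; "orientation": TCP orientation; "force": force on the tool from outside, world axes, zero at the start; "wrist_torque": the same for the moment, N m; "finger_gap": opening from 0.0 (shut) to 1.0 (fully open); "grip_force": force on a finger pad.
Only numpy, scipy, OpenCV 4.12 (cv2) and the standard library are available. Lean on these libraries where they do the work, as an engineer would, in place of code of your own. Each camera call takes 0.05 s, during which the arm holds its last target. There are 200 camera calls.

TASK

Take the gap gauge with the flat bar handle out of its rack and slide its blade straight down between the two plates of the casting stand, until it drags snugly on both plates and the spring-loaded plate has given way by about one and a half millimetres. Do not force it further or drive it to the bottom, and leave the other gauges and the things around as they are. Finish while still holding the gauge in the gap at that depth.

Things in the scene. Friction and masses are not known exactly. Their poses are not given: they have to be found in the camera images.
- bar_gauge: Gauge to use, loose, 80 to 170 g: steel blade 6 mm thick (x), 30 wide (y), 85 long; black flat bar handle on top, 14 thick (x), 44 wide (y), 40 tall. Origin: middle of the blade's lower end, z up: blade z 0 to 85 mm, handle 85 to 125. Starts upright in a rack slot, the handle's underside resting on the rack's top, its axes parallel to the rack's. Grip the handle's upper part across its 14 mm.
- round_gauge: Another gauge, not to be used: thin steel blade, black round handle 38 mm in diameter. In another slot of the rack. Origin 5 mm below the blade's lower end.
- square_gauge: Another gauge, not to be used: narrow steel blade, black square handle 24 x 24 mm. In the third slot. Origin 5 mm below the blade's lower end.
- rack: White fixed rack, 70 mm (x) by 180 mm (y), top 100 mm high, on a 90 x 190 mm foot; three slots in a row along its y, 56 mm apart, each 10 mm (x) by 35 mm (y). Which gauge is in which slot differs. Origin: centre of the underside.
- stand: Grey fixed stand, base 150 (x) by 110 (y) by 15 mm. On it two plates, 70 mm wide (y), z 15 to 95 mm, with a V gap between, open at the top and sides: white upright plate on the -x side, leaning spring-loaded dark steel plate on the +x side. The gap is 11 to 13.5 mm wide at the top, narrowing by 1.3 mm per 10 mm of depth. End posts 65 mm high at x = +-64 mm. Origin: centre of the underside.
- mouth (a point): Point on the stand at its x = 0, y = 0, at the height of the plate tops (95 mm). Along the stand's x the gap's top runs from the white plate's face (0 to 2.5 mm to the -x side) to the dark steel plate 10.9 mm to the +x side.
- set_plate: White ceramic plate, 8 thick, 70 wide, 80 mm tall, clamped fast (90 N) at a place that differs each time: its upright gap face is at the stand's x = -2.5 to 0 mm. Origin: in the plane of that face, mid-width, at table height; axes as the stand's. With the blade flat on it, the blade's lower end first meets the dark steel plate 38 to 57 mm below the plate tops.
- spring_plate (a joint): Push-back of the dark steel plate along the stand's +x, in m: 0 at rest, stop at 7 mm. Its gap face leans from x = 0.5 mm (z = 15) to 10.9 mm (z = 95) in the stand's frame. Spring 2.5 N per mm, no preload: at 1.5 mm it squeezes the blade with about 4 N. Each 10 mm the blade goes down past first touch, lying on the white plate, pushes it back 1.3 mm.
- bottle: Bystander: white bottle with black cap, 64 mm in diameter, 120 mm tall. Origin: centre of the underside.
- tip_box: Bystander: blue box of pipette tips, 85 x 120 x 60 mm. Origin: centre of the underside.
- beaker: Bystander: clear beaker, 70 mm in diameter, 90 mm tall. Origin: centre of the underside.
Things that resemble listed ones, but are neither listed nor needed, are in the scene too. What is shaped like the bar_gauge but orange is not meant.

How it is judged:
By the outcome, as a careful person would: the job done as asked, in the order asked, and still so for the second after the job is handed in, while the arm keeps its last pose, push and grip.
It also fails if it takes over 48 s, if anything falls off the work surface, if the arm or the gripper's body presses on something with over 40 N, if the wrist force passes 120 N, or if a joint passes its speed limit or range.

## Working session

There is one attempt and no reset: what is moved stays moved. The work goes in short steps, Python scripts to look and compute and a tool call to move; the robot and the scene stay as the last step left them, time stands still between calls to the robot, and variables do not carry over. Pictures are saved under pics/ and viewed, at most 10 in all, crops included, and the job is handed in when it is done.

Besides the shell and the picture viewer there is one more tool, called after "Call:" by a JSON object that holds its "name" and its "arguments". move_arm: Moves the arm, as the interface text tells. Its arguments: {"type":"object","properties":{"rows":{"type":"array"},"squeeze":{"type":"number"}},"required":["rows"]}

```bash
mkdir -p pics; python3 - <<'E'
from station import status, optics
import cv2, numpy as np, pickle
o=status.get_obs(); print(o)
d={}
for n in ("side","top","wrist"):
    f=optics.grab_frame(n); d[n]=f
    cv2.imwrite(f"pics/{n}0.png",f["pixels"][...,::-1])
    print(n,f["camera_matrix"].round(1).tolist(),np.round(f.get("cam_to_world",f.get("mount")),3).tolist())
pickle.dump((o,d),open("f0.pkl","wb"))
a=np.hstack([cv2.resize(d[n]["pixels"],(400,300)) for n in("side","wrist")])
cv2.imwrite("pics/sw0.png",a[...,::-1])
E
```

```text
{'time': 0.0, 'q': array([-1.31282726,  0.62935854,  0.03839768,  1.51836983, -0.02701155,
        0.99631864, -0.01996677]), 'joint_vel': array([ 0.00016276,  0.000812  , -0.00079789,  0.00106499,  0.00059872,
        0.00060973,  0.00063514]), 'tau': array([-1.16925216e-04, -5.63385737e+01,  1.22596722e+00, -1.93445045e+01,
        1.09487964e-02,  1.04563544e-02,  5.60654158e-06]), 'eef_pos': array([206.53517568, 615.64397917, 230.37966227]), 'orientation': array([-3.13965459e+00, -9.31935080e-06,  2.81788630e+00]), 'force': array([-0.08592303, -0.07483915, -0.4806554 ]), 'wrist_torque': array([ 0.01732225, -0.06463107, -0.03627093]), 'grip_force': 0.0, 'finger_gap': 1.000799120441021}
side [[460.5, 0.0, 286.5], [0.0, 460.5, 199.9], [0.0, 0.0, 1.0]] [[0.927, -0.285, 0.244, 376.175], [-0.375, -0.674, 0.637, -683.694], [-0.017, -0.682, -0.731, 850.848], [0.0, 0.0, 0.0, 1.0]]
top [[545.6, 0.0, 273.5], [0.0, 545.6, 211.5], [0.0, 0.0, 1.0]] [[-0.011, -0.993, 0.118, 481.328], [-1.0, 0.011, -0.002, -19.382], [0.001, -0.118, -0.993, 1493.95], [0.0, 0.0, 0.0, 1.0]]
wrist [[308.4, 0.0, 276.4], [0.0, 308.4, 212.9], [0.0, 0.0, 1.0]] [[-0.0, -0.948, -0.317, 80.438], [1.0, -0.0, -0.001, -0.406], [0.001, -0.317, 0.948, -143.247], [0.0, 0.0, 0.0, 1.0]]
```

View pics/top0.png

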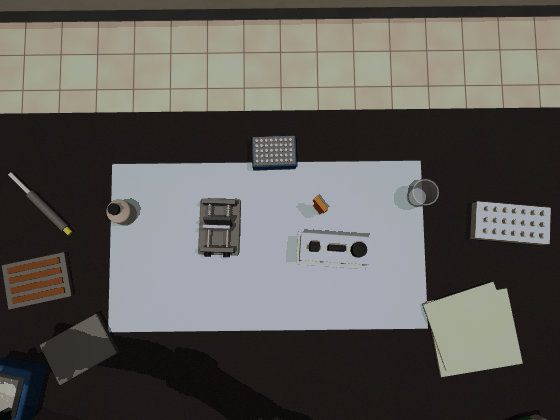

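View pics/sw0.png

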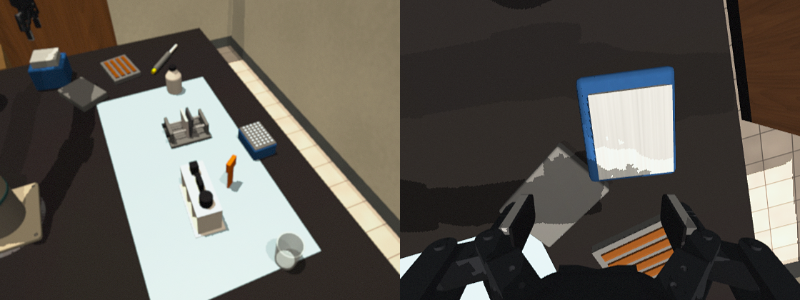

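The top view shows the rack at about (335,249) px with the bar handle in the middle slot (337,248). The stand is at (220,227), with its dark plate above the white one, so stand +x is roughly world +x. Next I measure from the depth images.

```bash
cat > h.py <<'E'
import numpy as np, cv2
def cloud(f,T=None):
    K=f["camera_matrix"];T=f["cam_to_world"] if T is None else T
    d=f["depth"].astype(float);v,u=np.mgrid[:d.shape[0],:d.shape[1]]
    P=np.stack([(u-K[0,2])*d/K[0,0],(v-K[1,2])*d/K[1,1],d],-1)@T[:3,:3].T+T[:3,3]
    P[d==0]=np.nan
    return P
def rect(P):
    c,s,a=cv2.minAreaRect(P[:,:2].astype(np.float32)); return np.round(c,1),np.round(s,1),round(a,1)
E
python3 - <<'E'
import pickle,numpy as np,cv2
from h import *
o,d=pickle.load(open("f0.pkl","rb"))
for n in("top","side"):
    f=d[n];P=cloud(f);g=f["pixels"].astype(int);G=g.sum(-1)
    def sel(x0,x1,y0,y1,z0,z1,m=True):
        k=(P[...,0]>x0)&(P[...,0]<x1)&(P[...,1]>y0)&(P[...,1]<y1)&(P[...,2]>z0)&(P[...,2]<z1)&m
        return k
    print(n,"table",np.nanmedian(P[...,2][sel(300,500,-100,0,-20,20)]))
    for nm,a in dict(rack=(350,530,-300,-50,92,112),handles=(350,530,-300,-50,128,150),stand=(400,620,60,220,8,25),plates=(400,620,60,220,85,110),orange=(500,640,-200,-50,30,200),beaker=(500,640,-500,-300,30,200)).items():
        k=sel(*a)
        nn,L,st,c=cv2.connectedComponentsWithStats(k.astype(np.uint8))
        for i in range(1,nn):
            if st[i,4]>12:
                Q=P[L==i]; print(nm,st[i].tolist(),rect(Q),"mean",Q.mean(0).round(1),"col",g[L==i].mean(0).round())
f=d["top"]["pixels"];a=cv2.resize(f[185:275,190:290],(400,360),interpolation=2);b=cv2.resize(f[185:275,280:380],(400,360),interpolation=2)
cv2.imwrite("pics/z0.png",np.hstack([a,b])[...,::-1])
E
```

```text
top table 0.679831573311958
rack [300, 256, 71, 9, 386] (array([ 520.9, -177.4]), array([178.4,  20.4]), 89.2) mean [ 522.1 -191.    99.6] col [164. 168. 178.]
stand [198, 226, 10, 28, 173] (array([582.3, 171.1]), array([23.9, 73.7]), 87.7) mean [585.4 172.1  14.3] col [94. 90. 85.]
stand [228, 226, 12, 29, 253] (array([580.5,  87.3]), array([30.3, 76.7]), 88.9) mean [582.8  85.9  14.4] col [86. 82. 77.]
stand [209, 230, 17, 18, 272] (array([584.6, 131. ]), array([44.4, 45.9]), 86.7) mean [584.5 130.7  14.5] col [87. 83. 77.]
stand [211, 252, 12, 3, 24] (array([544.4, 133.5]), array([29.8,  5. ]), 85.6) mean [544.2 134.4  14. ] col [75. 74. 70.]
plates [203, 225, 27, 4, 95] (array([610.2, 126.2]), array([67. ,  8.4]), 89.4) mean [610.6 123.9  93.6] col [148. 151. 158.]
orange [299, 233, 47, 30, 1210] (array([ 553.5, -145.4]), array([113.4,  70.3]), 85.5) mean [ 552.7 -144.2  105.7] col [138. 140. 147.]
side table -0.8235920648764932
rack [252, 232, 34, 74, 538] (array([ 520.7, -175.9]), array([180.5,  19. ]), 89.8) mean [ 522.7 -199.5   98.4] col [232. 237. 236.]
stand [238, 171, 20, 14, 184] (array([591.3, 158.7]), array([48.4, 40.3]), 85.5) mean [592.  159.2  13.5] col [128. 122. 111.]
stand [229, 179, 5, 6, 18] (array([548. , 160.7]), array([28. ,  4.8]), 88.0) mean [548.4 160.7  14.1] col [76. 75. 69.]
stand [234, 184, 36, 23, 447] (array([581.3, 101.2]), array([57.2, 77.8]), 87.5) mean [582.5  95.5  13.4] col [115. 110.  99.]
plates [252, 151, 11, 21, 86] (array([612.2, 127.6]), array([70.7,  8.3]), 87.7) mean [611.6 123.9  92. ] col [212. 217. 204.]
orange [252, 224, 48, 54, 1602] (array([ 555.2, -143.8]), array([117.2,  70.7]), 85.6) mean [ 550.7 -148.8  105.2] col [176. 179. 177.]
```

View pics/z0.png

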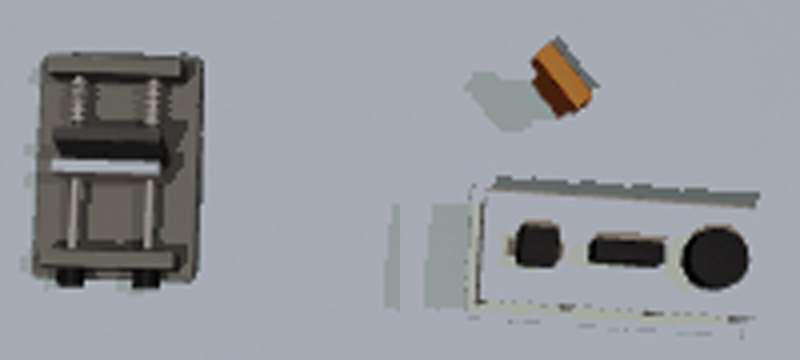

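The zoom shows the stand on the left, with the white plate front row at about 227 and the dark plate above it. On the right is the rack: square, bar and round gauges, left to right. My measuring windows were too tight, so I'll widen them.

```bash
python3 - <<'E'
import pickle,numpy as np,cv2
from h import *
o,d=pickle.load(open("f0.pkl","rb"))
for n in("top","side"):
    f=d[n];P=cloud(f);g=f["pixels"].astype(int)
    for nm,a in dict(rack=(480,620,-300,-50,92,112),handles=(480,620,-300,-50,130,150),stand=(480,720,60,220,8,22),posts=(480,720,60,220,55,72),plates=(480,720,60,220,86,110)).items():
        k=np.logical_and.reduce([(P[...,i]>a[2*i])&(P[...,i]<a[2*i+1]) for i in range(3)])
        nn,L,st,c=cv2.connectedComponentsWithStats(k.astype(np.uint8))
        for i in range(1,nn):
            if st[i,4]>12:
                Q=P[L==i]; print(n,nm,st[i].tolist(),*rect(Q),"med",np.median(Q,0).round(1),"col",g[L==i].mean(0).round())
        if nm in("stand","rack"): print(n,nm,"ALL",rect(P[k]))
E
```

```text
top rack [300, 233, 72, 32, 1514] [ 550.9 -178.7] [180.3  70.3] 85.5 med [ 549.  -173.5   99.7] col [160. 164. 171.]
top rack ALL (array([ 550.9, -178.7]), array([180.3,  70.3]), 85.5)
top handles [310, 241, 10, 10, 90] [ 556.2 -123.4] [22.8 22.8] 88.7 med [ 555.  -122.3  135.7] col [34. 32. 31.]
top handles [352, 242, 15, 15, 179] [ 546.3 -233.8] [35.2 35.7] 2.3 med [ 546.3 -233.3  136. ] col [30. 28. 28.]
top handles [328, 245, 18, 6, 102] [ 550.4 -177.6] [42.4 13. ] 88.9 med [ 551.4 -177.9  139.3] col [30. 28. 28.]
top stand [198, 200, 11, 54, 302] [617.9 169.7] [ 23.9 145. ] 87.7 med [608.3 172.4  14. ] col [94. 90. 85.]
top stand [228, 200, 13, 55, 454] [616.3  86.1] [ 30.6 148.6] 88.3 med [611.4  83.   14.1] col [83. 80. 74.]
top stand [211, 205, 16, 12, 159] [660.8 128.1] [41.5 30.5] 88.5 med [660.2 128.9  14.3] col [82. 79. 73.]
top stand [209, 230, 17, 18, 265] [584.6 131. ] [44.4 45.9] 86.7 med [583.2 129.5  14. ] col [87. 83. 78.]
top stand [211, 252, 12, 3, 24] [544.4 133.5] [29.8  5. ] 85.6 med [544.1 134.4  14.5] col [75. 74. 70.]
top stand ALL (array([600. , 143.8]), a
[... 1558 characters left out ...]
2, 125.5]), array([111.7, 149.3]), 87.0)
side posts [277, 152, 16, 25, 141] [682.  125.3] [93.4 13. ] 87.3 med [681.2 120.3  62.4] col [135. 135. 125.]
side posts [259, 157, 12, 22, 58] [629.2 126.4] [71.1  9.4] 88.2 med [626.7 111.6  64.7] col [69. 69. 65.]
side posts [253, 161, 11, 21, 49] [610.8 122.9] [ 7.9 66.8] 0.2 med [608.9 111.9  62.9] col [111. 103.  93.]
side posts [229, 164, 14, 26, 142] [554.7 128.7] [92.1 12.5] 87.6 med [553.7 125.1  62.5] col [133. 129. 118.]
side plates [252, 151, 11, 21, 84] [612.2 127.6] [70.7  8.3] 87.7 med [611.3 122.1  92.7] col [213. 219. 205.]
side plates [260, 150, 12, 20, 88] [632.7 126.1] [68.4  9.6] 88.6 med [631.7 123.1  92.2] col [101. 103.  99.]
```

The bar handle centre is near (551.4,-177.6) with rack yaw about -4.7°. The stand origin is near (617.6,126.5) with yaw about -2.2°. Next I plan the arc to a point above the gauge.

```bash
cat >> h.py <<'E'
from scipy.spatial.transform import Rotation as Ro
def plan(target,yaw,rows=[],start=None):
    """simulate rows from the current pose, print remainder to target in tool axes (mm, rad)"""
    from station import status
    o=status.get_obs();p=o["eef_pos"].copy();R=Ro.from_euler("xyz",o["orientation"])
    for s,r in rows: p=p+R.apply(np.array(s)*1e3);R=R*Ro.from_rotvec(r)
    G=Ro.from_euler("xyz",[np.pi,0,yaw])
    return p.round(1),R.inv().apply(np.array(target)-p).round(1),(R.inv()*G).as_rotvec().round(4)
E
python3 - <<'E'
from h import *
rows=[([-.039,-.004,0],[0,0,.062])]*25
print(*plan([551.4,-177.6,230],np.radians(85.3),rows))
E
```

```text
[ 551.9 -199.1  231.6] [20.4 -6.9  1.5] [-2.00e-04  1.40e-03 -2.21e-01]
```

Call:
{"name": "move_arm", "arguments": {"rows": [[[-0.039, -0.004, 0], [0, 0, 0.062], 0.085], [[-0.039, -0.004, 0], [0, 0, 0.062], 0.085], [[-0.039, -0.004, 0], [0, 0, 0.062], 0.085], [[-0.039, -0.004, 0], [0, 0, 0.062], 0.085], [[-0.039, -0.004, 0], [0, 0, 0.062], 0.085]]}}

```text
time: 0.57
eef_pos: [374.8, 513.1, 231.0]
orientation: [-3.142, 0.0, 2.505]
force: [0.4, 0.5, 0.3]
finger_gap: 0.991
grip_force: 0.0
```

Call:
{"name": "move_arm", "arguments": {"rows": [[[-0.039, -0.004, 0], [0, 0, 0.062], 0.085], [[-0.039, -0.004, 0], [0, 0, 0.062], 0.085], [[-0.039, -0.004, 0], [0, 0, 0.062], 0.085], [[-0.039, -0.004, 0], [0, 0, 0.062], 0.085], [[-0.039, -0.004, 0], [0, 0, 0.062], 0.085]]}}

```text
time: 0.98
eef_pos: [501.8, 364.6, 231.0]
orientation: [-3.142, 0.0, 2.195]
force: [-0.0, 0.6, -0.4]
finger_gap: 0.993
grip_force: 0.0
```

Call:
{"name": "move_arm", "arguments": {"rows": [[[-0.039, -0.004, 0], [0, 0, 0.062], 0.085], [[-0.039, -0.004, 0], [0, 0, 0.062], 0.085], [[-0.039, -0.004, 0], [0, 0, 0.062], 0.085], [[-0.039, -0.004, 0], [0, 0, 0.062], 0.085], [[-0.039, -0.004, 0], [0, 0, 0.062], 0.085]]}}

```text
time: 1.4
eef_pos: [577.5, 184.6, 231.0]
orientation: [3.142, 0.0, 1.885]
force: [1.4, -0.7, 0.5]
finger_gap: 0.995
grip_force: 0.0
```

Call:
{"name": "move_arm", "arguments": {"rows": [[[-0.039, -0.004, 0], [0, 0, 0.062], 0.085], [[-0.039, -0.004, 0], [0, 0, 0.062], 0.085], [[-0.039, -0.004, 0], [0, 0, 0.062], 0.085], [[-0.039, -0.004, 0], [0, 0, 0.062], 0.085], [[-0.039, -0.004, 0], [0, 0, 0.062], 0.085]]}}

```text
time: 1.82
eef_pos: [594.6, -9.9, 231.1]
orientation: [3.142, 0.0, 1.575]
force: [1.1, -0.5, 0.2]
finger_gap: 0.997
grip_force: 0.0
```

Call:
{"name": "move_arm", "arguments": {"rows": [[[-0.039, -0.004, 0], [0, 0, 0.0], 0.085], [[-0.039, -0.004, 0], [0, 0, 0.0], 0.085], [[-0.03, -0.004, 0], [0, 0, 0], 0.085], [[0, 0, 0], [0, 0, 0], 0.085], [[0, 0, 0], [0, 0, 0], 0.085]]}}

```text
time: 2.23
eef_pos: [582.6, -118.8, 231.2]
orientation: [-3.141, 0.001, 1.573]
force: [0.3, 0.6, 1.1]
finger_gap: 0.993
grip_force: 0.0
```

```bash
python3 - <<'E'
from h import *
print(*plan([551.4,-177.6,230],np.radians(85.3)))
E
```

```text
[ 582.6 -118.8  231.2] [-58.7 -31.3   1.3] [-0.0004  0.0007  0.0841]
```

Call:
{"name": "move_arm", "arguments": {"rows": [[[-0.03, -0.016, 0], [0, 0, 0.042], 0.085], [[-0.029, -0.016, 0], [0, 0, 0.042], 0.085], [[0, 0, 0], [0, 0, 0], 0.085], [[0, 0, 0], [0, 0, 0], 0.085], [[0, 0, 0], [0, 0, 0], 0.085]]}}

```text
time: 2.65
eef_pos: [551.2, -172.5, 231.1]
orientation: [3.142, -0.002, 1.496]
force: [0.6, 0.3, -0.3]
finger_gap: 0.992
grip_force: 0.0
```

```bash
cat >> h.py <<'E'
def wrist(png=None):
    from station import status,optics
    o=status.get_obs();f=optics.grab_frame("wrist")
    W=np.eye(4);W[:3,:3]=Ro.from_euler("xyz",o["orientation"]).as_matrix();W[:3,3]=o["eef_pos"]
    if png: cv2.imwrite("pics/"+png,f["pixels"][...,::-1])
    return o,f,cloud(f,W@f["mount"]),W@f["mount"]
E
python3 - <<'E'
from h import *
o,f,P,W=wrist("w1.png")
print(o["eef_pos"],o["orientation"])
g=f["pixels"].astype(int)
for nm,a in dict(handles=(480,620,-300,-50,125,155),rack=(480,620,-300,-50,92,112)).items():
    k=np.logical_and.reduce([(P[...,i]>a[2*i])&(P[...,i]<a[2*i+1]) for i in range(3)]).astype(np.uint8)
    nn,L,st,c=cv2.connectedComponentsWithStats(k)
    for i in range(1,nn):
        if st[i,4]>200:
            Q=P[L==i]; print(nm,st[i].tolist(),*rect(Q),"med",np.median(Q,0).round(1),"zq",np.percentile(Q[:,2],[5,50,95]).round(1))
E
```

```text
[ 551.19801849 -172.54651713  231.104376  ] [ 3.14156130e+00 -1.69848949e-03  1.49618164e+00]
handles [264, 133, 32, 32, 988] [ 558.2 -120.3] [23.6 23.6] 85.1 med [ 558.  -119.8  136.4] zq [134.9 136.4 137.5]
handles [271, 189, 17, 56, 926] [ 553.9 -175.9] [43.8 13.3] 85.6 med [ 553.9 -173.6  140.4] zq [134.3 140.4 141.5]
handles [258, 254, 42, 43, 1447] [ 549.4 -231.5] [36.7 37.2] 82.6 med [ 549.3 -228.6  136.5] zq [129.  136.5 137.6]
rack [238, 103, 83, 188, 10574] [ 553.5 -176.7] [180.5  70.3] 85.4 med [ 556.3 -154.5  100.6] zq [ 99.5 100.6 101.9]
```

View pics/w1.png

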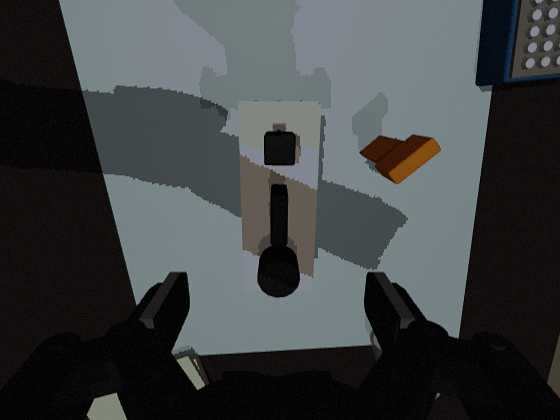

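Call:
{"name": "move_arm", "arguments": {"rows": [[[-0.0038, 0.0026, 0.02], [0, 0, 0.006], 0.05], [[0, 0, 0.03], [0, 0, 0], 0.05], [[0, 0, 0.02], [0, 0, 0], 0.05], [[0, 0, 0], [0, 0, 0], 0.05], [[0, 0, 0], [0, 0, 0], 0.05]]}}

```text
time: 3.12
eef_pos: [552.9, -176.8, 160.5]
orientation: [-3.139, -0.001, 1.49]
force: [-0.2, -0.5, 0.6]
finger_gap: 0.588
grip_force: 0.0
```

```bash
python3 - <<'E'
from h import *
o,f,P,W=wrist("w2.png")
print(o["eef_pos"],o["orientation"],o["finger_gap"],*plan([553.5,-176.5,110],np.radians(85.4)))
a=(480,620,-300,-50,125,155)
k=np.logical_and.reduce([(P[...,i]>a[2*i])&(P[...,i]<a[2*i+1]) for i in range(3)]).astype(np.uint8)
nn,L,st,c=cv2.connectedComponentsWithStats(k)
for i in range(1,nn):
    if st[i,4]>200:
        Q=P[L==i]; print(st[i].tolist(),*rect(Q),np.median(Q,0).round(1))
E
```

```text
[ 552.94032838 -176.81459763  160.52892973] [-3.13947965e+00 -1.14594713e-03  1.49028907e+00] 0.5884698932110621 [ 553.8 -177.7  161.8] [ 1.1 -0.4 51.8] [ 0.0006 -0.0003 -0.0007]
[254, 133, 45, 46, 1989] [ 557.9 -120.5] [24.  24.1] 85.5 [ 558.1 -119.5  136.4]
[264, 210, 25, 77, 1773] [ 553.6 -176.1] [44.6 14. ] 85.7 [ 553.8 -172.2  140.4]
[248, 294, 57, 58, 2601] [ 549.4 -231.4] [37.1 37.3] 20.3 [ 549.3 -227.4  136.5]
```

View pics/w2.png

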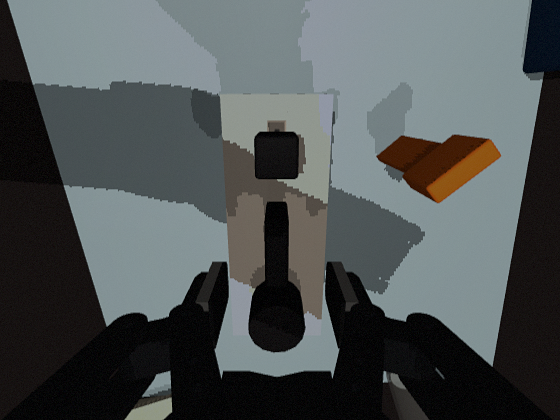

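The bar handle at column 276 is centred between the fingertips (columns 228 and 327). I'll descend 51 mm and grip.

Call:
{"name": "move_arm", "arguments": {"rows": [[[0.0005, 0, 0.025], [0, 0, 0], 0.05], [[0, 0, 0.026], [0, 0, 0], 0.05], [[0, 0, 0], [0, 0, 0], 0.05], [[0, 0, 0], [0, 0, 0], 0.03], [[0, 0, 0], [0, 0, 0], 0.02]], "squeeze": 50}}

```text
time: 3.58
eef_pos: [554.2, -178.6, 112.2]
orientation: [3.139, 0.001, 1.488]
force: [0.4, 0.3, -0.3]
finger_gap: 0.32
grip_force: 0.0
```

Call:
{"name": "move_arm", "arguments": {"rows": [[[0, 0, 0], [0, 0, 0], 0.015], [[0, 0, 0], [0, 0, 0], 0.01], [[0, 0, 0], [0, 0, 0], 0.0], [[0, 0, 0], [0, 0, 0], 0], [[0, 0, 0], [0, 0, 0], 0]]}}

```text
time: 4.0
eef_pos: [554.0, -178.6, 112.3]
orientation: [3.138, 0.0, 1.488]
force: [-0.7, 0.8, 6.9]
finger_gap: 0.154
grip_force: 49.4
```

Call:
{"name": "move_arm", "arguments": {"rows": [[[0, 0, -0.01], [0, 0, 0], 0], [[0, 0, -0.02], [0, 0, 0], 0], [[0, 0, -0.03], [0, 0, 0], 0], [[0, 0, -0.03], [0, 0, 0], 0], [[0, 0, -0.03], [0, 0, 0], 0]]}}

```text
time: 4.42
eef_pos: [552.5, -178.2, 232.4]
orientation: [3.142, 0.0, 1.487]
force: [0.9, -0.1, -1.1]
finger_gap: 0.15
grip_force: 49.0
```

Call:
{"name": "move_arm", "arguments": {"rows": [[[0, 0, -0.02], [0, 0, 0], 0], [[0, 0, -0.003], [0, 0, 0], 0], [[0, 0, 0], [0, 0, 0], 0], [[0, 0, 0], [0, 0, 0], 0], [[0, 0, 0], [0, 0, 0], 0]]}}

```text
time: 4.83
eef_pos: [551.8, -177.6, 251.9]
orientation: [-3.139, -0.001, 1.488]
force: [-0.3, 0.6, -1.4]
finger_gap: 0.152
grip_force: 49.1
```

```bash
python3 - <<'E'
from h import *
from station import optics
o,f,P,W=wrist()
print(o["eef_pos"],o["orientation"],o["force"],o["wrist_torque"])
s=optics.grab_frame("side")
a=cv2.resize(f["pixels"],(400,300));b=cv2.resize(s["pixels"][150:300,200:400],(400,300))
cv2.imwrite("pics/l3.png",np.hstack([a,b])[...,::-1])
rows=[([.038,.008,0],[0,0,-.004])]*8
print(*plan([622.5,126.5,253],np.radians(87.7),rows))
E
```

```text
[ 551.84198314 -177.6382311   251.91388193] [-3.13876791e+00 -7.23524953e-04  1.48784822e+00] [-0.29425712  0.61071886 -1.36554972] [-0.00867343  0.02552512  0.02850939]
[636.8 121.  251.8] [  4.7 -14.6  -1.1] [-0.0029 -0.0006 -0.011 ]
```

View pics/l3.png

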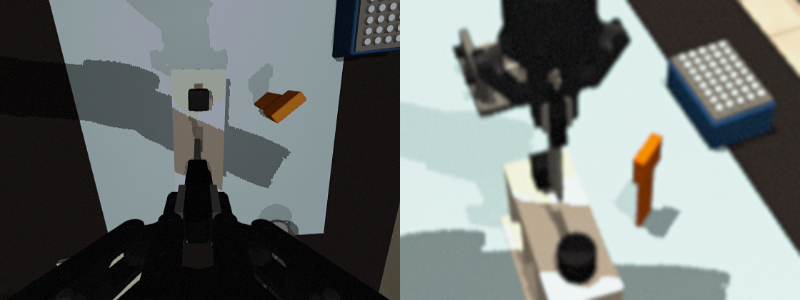

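The gauge is held straight below the fingers, and the other gauges and the rack are undisturbed. I'll carry it over the stand.

Call:
{"name": "move_arm", "arguments": {"rows": [[[0.02, 0.006, 0], [0, 0, -0.005], 0], [[0.035, 0.006, 0], [0, 0, -0.005], 0], [[0.038, 0.006, 0], [0, 0, -0.005], 0], [[0.038, 0.006, 0], [0, 0, -0.005], 0], [[0.038, 0.006, 0], [0, 0, -0.005], 0]]}}

```text
time: 5.35
eef_pos: [594.6, -10.3, 252.2]
orientation: [-3.14, 0.0, 1.512]
force: [0.7, -0.8, -0.1]
finger_gap: 0.152
grip_force: 49.1
```

Call:
{"name": "move_arm", "arguments": {"rows": [[[0.038, 0.006, 0], [0, 0, -0.005], 0], [[0.038, 0.006, 0], [0, 0, -0.005], 0], [[0.035, 0.006, 0], [0, 0, -0.005], 0], [[0.02, 0.002, 0], [0, 0, -0.003], 0], [[0.009, 0, 0], [0, 0, 0], 0]]}}

```text
time: 5.77
eef_pos: [621.5, 132.5, 251.5]
orientation: [-3.139, -0.002, 1.537]
force: [-0.7, 1.0, -1.5]
finger_gap: 0.156
grip_force: 49.0
```

Call:
{"name": "move_arm", "arguments": {"rows": [[[0, 0, 0], [0, 0, 0], 0], [[0, 0, 0], [0, 0, 0], 0], [[0, 0, 0], [0, 0, 0], 0]]}}

```text
time: 6.02
eef_pos: [621.8, 123.8, 253.1]
orientation: [-3.141, 0.002, 1.527]
force: [0.7, -0.5, -1.6]
finger_gap: 0.155
grip_force: 49.0
```

```bash
python3 - <<'E'
from h import *
import pickle
o,f,P,W=wrist("w4.png")
pickle.dump((o,f,P,W),open("w4.pkl","wb"))
print(o["eef_pos"],o["orientation"],o["force"],*plan([622.5,126.5,253],np.radians(87.7)))
def box(nm,*a):
    k=np.logical_and.reduce([(P[...,i]>a[2*i])&(P[...,i]<a[2*i+1]) for i in range(3)]).astype(np.uint8)
    nn,L,st,c=cv2.connectedComponentsWithStats(k)
    for i in range(1,nn):
        if st[i,4]>60:
            Q=P[L==i]; print(nm,st[i].tolist(),*rect(Q),np.median(Q,0).round(1))
box("plates",480,720,60,220,86,110);box("posts",480,720,60,220,58,72);box("base",480,720,40,220,8,22);box("blade",590,650,100,150,140,215)
E
```

```text
[621.77968951 123.81418385 253.12505743] [-3.14104768e+00  2.13097335e-03  1.52730067e+00] [ 0.69306601 -0.53821585 -1.64159246] [621.9 123.8 253.3] [2.7 0.5 0.3] [-0.0003  0.0017 -0.0037]
plates [264, 153, 8, 69, 535] [613.8 129.6] [69.3  7.2] 87.2 [614.  132.3  95.5]
plates [283, 153, 11, 69, 623] [634.2 128.6] [69.8  9.4] 87.5 [634.4 130.3  94.9]
posts [208, 140, 17, 81, 947] [556.3 131.8] [89.7 12.4] 87.4 [557.1 134.6  65.2]
posts [325, 140, 16, 81, 942] [684.1 126.5] [89.6 12.4] 87.7 [683.3 129.9  65.4]
posts [280, 149, 9, 66, 129] [627.3 129.2] [70.2  8.3] 81.7 [627.4 134.2  67.3]
base [212, 128, 125, 66, 2730] [620.9 143.6] [ 80.  149.7] 87.5 [619.6 170.7  15.5]
base [227, 160, 37, 37, 1333] [583.8 124.1] [46.5 44.4] 87.5 [583.5 125.   15.6]
base [293, 160, 30, 37, 979] [660.5 120.7] [46.5 35.4] 87.6 [660.7 121.5  15.6]
base [227, 202, 38, 13, 467] [580.5  85.1] [17.5 48.5] 86.9 [581.2  84.9  15.5]
base [293, 202, 30, 13, 312] [661.2  81.4] [17.2 38.2] 87.2 [660.3  80.1  15.6]
blade [272, 194, 9, 24, 205] [622.7 140.8] [1. 6.] 86.2 [622.9 140.8 191.2]
```

View pics/w4.png

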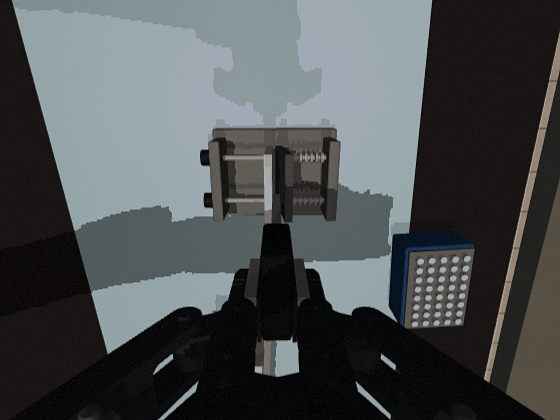

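The wrist view shows the stand with the white plate at about column 268, the dark plate at about 288, and the blade edge at about (276,206). In wrist coordinates the gap runs x≈617.8 to 630.5, so I'll centre the blade and descend to just above the mouth.

Call:
{"name": "move_arm", "arguments": {"rows": [[[0.0017, 0.001, 0.015], [0, 0, 0], 0], [[0.0018, 0.0012, 0.02], [0, 0, 0], 0], [[0, 0, 0.012], [0, 0, 0], 0], [[0, 0, 0], [0, 0, 0], 0], [[0, 0, 0], [0, 0, 0], 0]]}}

```text
time: 6.48
eef_pos: [624.0, 129.0, 205.9]
orientation: [-3.14, 0.001, 1.529]
force: [0.0, -0.2, -2.0]
finger_gap: 0.158
grip_force: 49.0
```

Call:
{"name": "move_arm", "arguments": {"rows": [[[0, 0, 0], [0, 0, 0], 0], [[0, 0, 0], [0, 0, 0], 0], [[0, 0, 0], [0, 0, 0], 0]]}}

```text
time: 6.73
eef_pos: [625.0, 130.2, 207.4]
orientation: [3.14, -0.0, 1.531]
force: [-0.0, 0.3, -1.3]
finger_gap: 0.156
grip_force: 49.0
```

```bash
cat >> h.py <<'E'
def look(png=None):
    o,f,P,W=wrist(png)
    print(o["time"],o["eef_pos"].round(2),o["orientation"].round(4),o["force"].round(2))
    out=[]
    def box(nm,*a):
        k=np.logical_and.reduce([(P[...,i]>a[2*i])&(P[...,i]<a[2*i+1]) for i in range(3)]).astype(np.uint8)
        nn,L,st,c=cv2.connectedComponentsWithStats(k)
        for i in range(1,nn):
            if st[i,4]>60:
                Q=P[L==i]; print(nm,st[i].tolist(),*rect(Q),np.median(Q,0).round(1))
    box("plates",480,720,60,220,88,103);box("posts",480,720,60,220,60,70)
    z=o["eef_pos"][2]; box("blade",600,650,138,152,max(z-95,103),z-15)
    return o,f,P,W
E
python3 - <<'E'
from h import *
o,f,P,W=look("w5.png")
c=f["pixels"][110:330,200:360]
cv2.imwrite("pics/w5c.png",cv2.resize(c,None,fx=2.7,fy=2.7,interpolation=2)[...,::-1])
E
```

```text
6.7333 [624.95 130.2  207.38] [ 3.1398e+00 -4.0000e-04  1.5305e+00] [-0.01  0.29 -1.27]
plates [258, 168, 10, 79, 612] [613.8 129.6] [69.9  7.9] 87.1 [614.  138.9  95.6]
plates [281, 168, 12, 65, 577] [634.6 135. ] [56.9  9. ] 87.7 [635.1 139.7  95. ]
posts [195, 152, 19, 91, 1187] [556.1 131.8] [89.8 12.6] 87.5 [557.1 135.3  65.3]
posts [328, 152, 18, 91, 1180] [683.9 126.5] [89.8 12.3] 87.6 [683.5 130.2  65.4]
posts [277, 163, 10, 31, 75] [627.9 150.1] [30.4  7.9] 72.8 [628.1 154.   66.7]
blade [271, 194, 10, 29, 251] [626.  147.4] [1. 6.] 87.1 [626.2 147.3 151.8]
```

View pics/w5c.png

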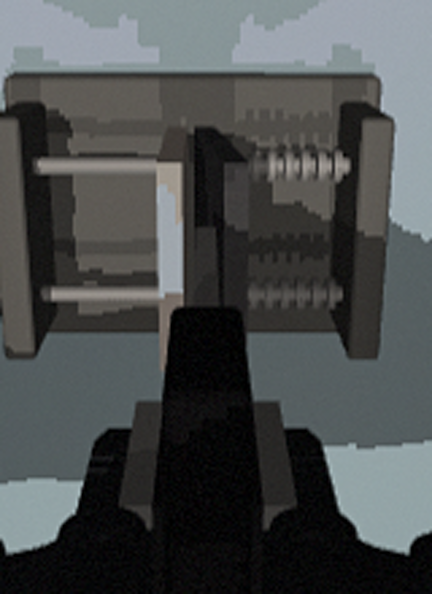

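The blade is about 1 mm right of the gap centre in the wrist frame. I'll correct that and enter the mouth slowly.

Call:
{"name": "move_arm", "arguments": {"rows": [[[-0.003, -0.0017, 0.004], [0, 0, 0], 0], [[0, 0, 0.005], [0, 0, 0], 0], [[0, 0, 0.005], [0, 0, 0], 0], [[0, 0, 0.004], [0, 0, 0], 0], [[0, 0, 0.002], [0, 0, 0], 0]]}}

```text
time: 7.2
eef_pos: [621.9, 127.5, 185.2]
orientation: [-3.14, 0.0, 1.531]
force: [-0.3, -0.3, -1.1]
finger_gap: 0.153
grip_force: 49.0
```

Call:
{"name": "move_arm", "arguments": {"rows": [[[0, 0, 0.002], [0, 0, 0], 0], [[0, 0, 0.003], [0, 0, 0], 0], [[0, 0, 0.003], [0, 0, 0], 0], [[0, 0, 0], [0, 0, 0], 0], [[0, 0, 0], [0, 0, 0], 0]]}}

```text
time: 7.62
eef_pos: [622.4, 127.4, 178.1]
orientation: [-3.141, 0.0, 1.531]
force: [-0.2, -0.1, -1.5]
finger_gap: 0.155
grip_force: 49.0
```

```bash
python3 - <<'E'
from h import *
look("w6.png")
E
```

```text
7.6167 [622.43 127.45 178.12] [-3.1413e+00  1.0000e-04  1.5308e+00] [-0.22 -0.06 -1.51]
plates [259, 171, 11, 83, 608] [613.8 131.6] [65.7  7.7] 87.2 [614.1 144.1  95.6]
plates [285, 171, 13, 87, 788] [634.5 128.4] [70.2  9. ] 88.1 [635.4 138.6  95. ]
posts [189, 153, 22, 100, 1444] [556.2 131.8] [89.8 12.6] 87.7 [557.1 136.   65.3]
posts [336, 153, 21, 100, 1440] [683.8 126.7] [89.4 12.5] 87.5 [683.3 130.7  65.4]
posts [280, 165, 11, 58, 94] [627.6 139.3] [50.   7.6] 79.3 [627.6 145.4  65.7]
blade [271, 201, 10, 22, 197] [623.4 144.5] [5.8 1.1] 0.8 [623.5 144.6 129.4]
```

Call:
{"name": "move_arm", "arguments": {"rows": [[[0, 0, 0.005], [0, 0, 0], 0], [[0, -0.0005, 0.005], [0, 0, 0], 0], [[0, -0.0005, 0.002], [0, 0, 0], 0], [[0, 0, 0], [0, 0, 0], 0], [[0, 0, 0], [0, 0, 0], 0]]}}

```text
time: 8.08
eef_pos: [621.3, 127.4, 166.0]
orientation: [-3.141, 0.0, 1.531]
force: [-0.4, -1.0, -1.2]
finger_gap: 0.154
grip_force: 49.0
```

Call:
{"name": "move_arm", "arguments": {"rows": [[[0, -0.0005, 0], [0, 0, 0], 0], [[0, 0, 0], [0, 0, 0], 0], [[0, 0, 0], [0, 0, 0], 0]]}}

```text
time: 8.33
eef_pos: [621.1, 127.6, 166.5]
orientation: [3.141, -0.0, 1.531]
force: [0.1, -0.5, -1.0]
finger_gap: 0.153
grip_force: 49.0
```

Call:
{"name": "move_arm", "arguments": {"rows": [[[0, -0.0005, 0], [0, 0, 0], 0], [[0, 0, 0], [0, 0, 0], 0], [[0, 0, 0], [0, 0, 0], 0]]}}

```text
time: 8.58
eef_pos: [620.7, 127.5, 166.5]
orientation: [3.141, -0.0, 1.531]
force: [-0.1, 0.5, -1.8]
finger_gap: 0.156
grip_force: 49.0
```

Call:
{"name": "move_arm", "arguments": {"rows": [[[0, -0.0005, 0], [0, 0, 0], 0], [[0, 0, 0], [0, 0, 0], 0], [[0, 0, 0], [0, 0, 0], 0]]}}

```text
time: 8.83
eef_pos: [620.5, 127.5, 166.4]
orientation: [3.141, -0.0, 1.531]
force: [1.6, -0.1, -1.9]
finger_gap: 0.158
grip_force: 49.0
```

Call:
{"name": "move_arm", "arguments": {"rows": [[[0, -0.0005, 0], [0, 0, 0], 0], [[0, 0, 0], [0, 0, 0], 0], [[0, 0, 0], [0, 0, 0], 0]]}}

```text
time: 9.08
eef_pos: [620.2, 127.5, 166.5]
orientation: [3.14, -0.0, 1.531]
force: [3.0, 0.0, -2.1]
finger_gap: 0.153
grip_force: 48.9
```

White contact is felt at TCP x≈620.6. Now I'll probe for the dark plate at this depth to get the gap width.

Call:
{"name": "move_arm", "arguments": {"rows": [[[0, 0.001, 0], [0, 0, 0], 0], [[0, 0.001, 0], [0, 0, 0], 0], [[0, 0, 0], [0, 0, 0], 0], [[0, 0, 0], [0, 0, 0], 0]]}}

```text
time: 9.42
eef_pos: [620.9, 127.5, 166.1]
orientation: [-3.14, 0.0, 1.531]
force: [0.5, 0.2, -0.5]
finger_gap: 0.157
grip_force: 49.1
```

Call:
{"name": "move_arm", "arguments": {"rows": [[[0, 0.001, 0], [0, 0, 0], 0], [[0, 0, 0], [0, 0, 0], 0], [[0, 0, 0], [0, 0, 0], 0], [[0, 0, 0], [0, 0, 0], 0]]}}

```text
time: 9.75
eef_pos: [622.3, 127.4, 166.2]
orientation: [-3.141, 0.0, 1.531]
force: [0.6, -0.3, -1.4]
finger_gap: 0.155
grip_force: 49.0
```

Call:
{"name": "move_arm", "arguments": {"rows": [[[0, 0.001, 0], [0, 0, 0], 0], [[0, 0, 0], [0, 0, 0], 0], [[0, 0, 0], [0, 0, 0], 0], [[0, 0, 0], [0, 0, 0], 0]]}}

```text
time: 10.08
eef_pos: [623.5, 127.4, 166.3]
orientation: [-3.141, -0.0, 1.531]
force: [-0.5, 1.1, -0.7]
finger_gap: 0.154
grip_force: 49.0
```

Call:
{"name": "move_arm", "arguments": {"rows": [[[0, 0.001, 0], [0, 0, 0], 0], [[0, 0, 0], [0, 0, 0], 0], [[0, 0, 0], [0, 0, 0], 0], [[0, 0, 0], [0, 0, 0], 0]]}}

```text
time: 10.42
eef_pos: [624.5, 127.4, 166.2]
orientation: [-3.141, -0.0, 1.531]
force: [0.2, -0.0, -1.5]
finger_gap: 0.154
grip_force: 49.0
```

Call:
{"name": "move_arm", "arguments": {"rows": [[[0, 0.001, 0], [0, 0, 0], 0], [[0, 0, 0], [0, 0, 0], 0], [[0, 0, 0], [0, 0, 0], 0], [[0, 0, 0], [0, 0, 0], 0]]}}

```text
time: 10.75
eef_pos: [625.2, 127.3, 166.2]
orientation: [-3.141, 0.0, 1.531]
force: [-0.1, 0.0, -0.7]
finger_gap: 0.148
grip_force: 49.2
```

Call:
{"name": "move_arm", "arguments": {"rows": [[[0, 0.001, 0], [0, 0, 0], 0], [[0, 0, 0], [0, 0, 0], 0], [[0, 0, 0], [0, 0, 0], 0], [[0, 0, 0], [0, 0, 0], 0]]}}

```text
time: 11.08
eef_pos: [626.0, 127.3, 166.2]
orientation: [-3.14, 0.0, 1.531]
force: [-2.5, -1.3, 0.9]
finger_gap: 0.153
grip_force: 49.3
```

Call:
{"name": "move_arm", "arguments": {"rows": [[[0, 0.0005, 0], [0, 0, 0], 0], [[0, 0, 0], [0, 0, 0], 0], [[0, 0, 0], [0, 0, 0], 0], [[0, 0, 0], [0, 0, 0], 0]]}}

```text
time: 11.42
eef_pos: [626.6, 127.3, 166.2]
orientation: [-3.141, 0.0, 1.531]
force: [-3.5, 0.8, 1.0]
finger_gap: 0.156
grip_force: 49.5
```

```bash
python3 - <<'E'
from h import *
look("w7.png")
E
```

```text
11.4167 [626.6  127.26 166.21] [-3.1407  0.      1.5307] [-3.53  0.84  1.04]
plates [252, 174, 13, 84, 830] [614.1 132.8] [63.3  8.1] 87.6 [613.8 138.4  95.6]
plates [282, 174, 13, 83, 699] [636.1 131.9] [63.3  8.8] 88.0 [637.1 143.8  94.9]
posts [180, 155, 24, 104, 1585] [556.2 131.6] [90.1 12.5] 87.8 [557.2 136.   65.3]
posts [334, 155, 22, 104, 1566] [683.9 126.5] [89.8 12.5] 87.6 [683.3 130.6  65.4]
posts [277, 168, 12, 26, 63] [629.9 154.2] [23.2  7.3] 66.4 [629.6 157.   65.5]
blade [271, 205, 10, 18, 163] [627.2 144.4] [1. 6.] 88.5 [627.1 144.4 122.3]
```

The dark plate responds at TCP x≈625.15, so the clearance is about 4.5 mm at 26 mm depth. That puts first touch at about 57 mm depth and the target at about 68–69 mm (TCP z≈124). I'll return to the white plate and descend.

Call:
{"name": "move_arm", "arguments": {"rows": [[[0, -0.003, 0], [0, 0, 0], 0], [[0, -0.003, 0], [0, 0, 0], 0], [[0, -0.0011, 0], [0, 0, 0], 0], [[0, 0, 0], [0, 0, 0], 0], [[0, 0, 0], [0, 0, 0], 0]]}}

```text
time: 11.88
eef_pos: [620.6, 127.5, 166.5]
orientation: [3.14, -0.0, 1.531]
force: [-0.2, 0.1, -1.1]
finger_gap: 0.155
grip_force: 49.1
```

Call:
{"name": "move_arm", "arguments": {"rows": [[[0, 0, 0.002], [0, 0, 0], 0], [[0, 0, 0.003], [0, 0, 0], 0], [[0, 0, 0.003], [0, 0, 0], 0], [[0, 0, 0.002], [0, 0, 0], 0], [[0, 0, 0], [0, 0, 0], 0]]}}

```text
time: 12.3
eef_pos: [620.4, 127.4, 155.8]
orientation: [3.141, 0.0, 1.531]
force: [1.5, 0.5, -1.7]
finger_gap: 0.156
grip_force: 49.1
```

Call:
{"name": "move_arm", "arguments": {"rows": [[[0, 0, 0.002], [0, 0, 0], 0], [[0, 0, 0.003], [0, 0, 0], 0], [[0, 0, 0.003], [0, 0, 0], 0], [[0, 0, 0.002], [0, 0, 0], 0], [[0, 0, 0], [0, 0, 0], 0]]}}

```text
time: 12.72
eef_pos: [620.3, 127.5, 145.9]
orientation: [3.141, 0.0, 1.531]
force: [2.9, 0.3, -3.4]
finger_gap: 0.152
grip_force: 48.9
```

Call:
{"name": "move_arm", "arguments": {"rows": [[[0, 0, 0.002], [0, 0, 0], 0], [[0, 0, 0.002], [0, 0, 0], 0], [[0, 0, 0], [0, 0, 0], 0], [[0, 0, 0], [0, 0, 0], 0], [[0, 0, 0], [0, 0, 0], 0]]}}

```text
time: 13.13
eef_pos: [620.2, 127.6, 142.2]
orientation: [3.141, 0.0, 1.531]
force: [3.4, -0.3, -2.9]
finger_gap: 0.152
grip_force: 48.8
```

```bash
cat >> h.py <<'E'
def defl(n=4):
    """mean of dark plate / white plate / post top centres along stand x, wrist camera, rows seen by all"""
    ax=np.array([.999,-.0436]);r=[]
    for _ in range(n):
        o,f,P,W=wrist()
        s=P[...,:2]@ax; z=P[...,2]
        m=(P[...,1]>145)&(P[...,1]<165)&(P[...,0]>540)&(P[...,0]<700)
        top=m&(z>90)&(z<100); po=m&(z>61)&(z<69)
        r.append([np.median(s[top&(s>622)]),s[top&(s<621)].mean(),s[po&(s<575)].mean(),s[po&(s>665)].mean(),(top&(s>622)).sum(),s[top&(s>622)].mean()])
    r=np.mean(r,0);mid=(r[2]+r[3])/2
    print(o["time"],o["eef_pos"].round(2),o["force"].round(2),"dark-mid %.2f (mean %.2f) white-mid %.2f n %d posts %.2f"%(r[0]-mid,r[5]-mid,r[1]-mid,r[4],r[3]-r[2]))
E
python3 - <<'E'
from h import *
look();defl()
E
```

```text
13.1333 [620.2  127.57 142.16] [3.141  0.     1.5308] [ 3.36 -0.27 -2.91]
plates [259, 181, 23, 73, 641] [617.3 140.2] [48.3 14. ] 87.6 [614.8 148.9  95.6]
plates [290, 182, 15, 76, 1003] [634.9 137.6] [51.8  8.9] 88.3 [634.8 141.6  95. ]
posts [178, 160, 27, 112, 1888] [556.3 132.1] [89.2 12.3] 87.7 [557.3 136.3  65.4]
posts [346, 160, 27, 112, 1888] [683.8 126.9] [88.9 12.5] 87.7 [683.1 131.4  65.5]
posts [284, 173, 13, 50, 124] [627.8 146.1] [37.5  8.4] 75.4 [627.9 151.6  64.7]
13.3333 [620.17 127.53 142.26] [ 3.68 -0.49 -4.13] dark-mid 14.26 (mean 14.37) white-mid -6.11 n 402 posts 126.38
```

Call:
{"name": "move_arm", "arguments": {"rows": [[[0, 0.0003, 0.002], [0, 0, 0], 0], [[0, 0, 0.002], [0, 0, 0], 0], [[0, 0, 0.002], [0, 0, 0], 0], [[0, 0, 0], [0, 0, 0], 0], [[0, 0, 0], [0, 0, 0], 0]]}}

```text
time: 13.8
eef_pos: [620.2, 127.5, 136.1]
orientation: [-3.142, 0.0, 1.531]
force: [3.2, -0.0, -2.6]
finger_gap: 0.157
grip_force: 49.0
```

```bash
python3 -c "
from h import *
defl()"
```

```text
13.95 [620.2  127.56 136.09] [ 2.91 -0.47 -3.19] dark-mid 14.48 (mean 14.57) white-mid -6.12 n 425 posts 126.35
```

Call:
{"name": "move_arm", "arguments": {"rows": [[[0, 0, 0.002], [0, 0, 0], 0], [[0, 0, 0.002], [0, 0, 0], 0], [[0, 0, 0], [0, 0, 0], 0], [[0, 0, 0], [0, 0, 0], 0], [[0, 0, 0], [0, 0, 0], 0]]}}

```text
time: 14.42
eef_pos: [620.3, 127.5, 132.3]
orientation: [3.141, -0.0, 1.531]
force: [4.1, -0.3, 0.2]
finger_gap: 0.156
grip_force: 49.3
```

```bash
python3 -c "
from h import *
defl()"
```

```text
14.5667 [620.26 127.55 132.25] [ 3.34 -0.19 -1.15] dark-mid 14.93 (mean 15.00) white-mid -6.03 n 441 posts 126.36
```

Call:
{"name": "move_arm", "arguments": {"rows": [[[0, 0, 0.002], [0, 0, 0], 0], [[0, 0, 0.002], [0, 0, 0], 0], [[0, 0, 0], [0, 0, 0], 0], [[0, 0, 0], [0, 0, 0], 0], [[0, 0, 0], [0, 0, 0], 0]]}}

```text
time: 15.03
eef_pos: [620.3, 127.5, 128.2]
orientation: [3.141, -0.0, 1.531]
force: [2.8, -0.2, 1.2]
finger_gap: 0.154
grip_force: 49.6
```

```bash
python3 -c "
from h import *
defl()"
```

```text
15.1833 [620.28 127.57 128.27] [ 2.95 -0.37  0.66] dark-mid 15.50 (mean 15.51) white-mid -6.04 n 458 posts 126.28
```

The dark plate is pushed back about 1.15 mm now, at 0.13 mm per mm of depth. I'll go 3 mm more and check.

Call:
{"name": "move_arm", "arguments": {"rows": [[[0, 0, 0.001], [0, 0, 0], 0], [[0, 0, 0.001], [0, 0, 0], 0], [[0, 0, 0.001], [0, 0, 0], 0], [[0, 0, 0], [0, 0, 0], 0], [[0, 0, 0], [0, 0, 0], 0]]}}

```text
time: 15.65
eef_pos: [620.3, 127.5, 125.4]
orientation: [3.141, -0.0, 1.531]
force: [1.3, -0.0, 4.3]
finger_gap: 0.154
grip_force: 50.1
```

Call:
{"name": "move_arm", "arguments": {"rows": [[[0, 0, 0], [0, 0, 0], 0], [[0, 0, 0], [0, 0, 0], 0], [[0, 0, 0], [0, 0, 0], 0], [[0, 0, 0], [0, 0, 0], 0], [[0, 0, 0], [0, 0, 0], 0]]}}

```text
time: 16.07
eef_pos: [620.3, 127.5, 125.4]
orientation: [3.141, -0.0, 1.531]
force: [3.2, 0.4, 5.1]
finger_gap: 0.156
grip_force: 50.1
```

```bash
python3 - <<'E'
from h import *
defl(6)
o,f,P,W=look()
from station import optics
s=optics.grab_frame("side")["pixels"][120:220,200:330]
c=f["pixels"][130:330,180:380]
cv2.imwrite("pics/f8.png",np.hstack([cv2.resize(c,(400,400)),cv2.resize(s,(400,400))])[...,::-1])
E
```

```text
16.3167 [620.32 127.54 125.39] [2.71 0.62 6.23] dark-mid 15.74 (mean 15.80) white-mid -5.94 n 473 posts 126.25
16.3667 [620.31 127.55 125.38] [ 3.1414 -0.      1.5308] [2.22 0.03 4.97]
plates [258, 188, 24, 70, 661] [617.5 143. ] [42.8 14. ] 87.1 [614.5 151.6  95.4]
plates [293, 188, 17, 80, 1104] [636.2 138.3] [50.4  9.1] 87.7 [636.4 142.8  95. ]
posts [170, 163, 30, 120, 2165] [556.2 132.3] [89.  12.6] 87.6 [557.3 136.6  65.3]
posts [351, 164, 29, 120, 2176] [683.8 126.5] [89.9 12.7] 87.8 [683.  131.3  65.4]
posts [286, 178, 15, 45, 147] [629.2 148.5] [33.2  8.2] 72.7 [629.6 153.2  64.8]
```

View pics/f8.png

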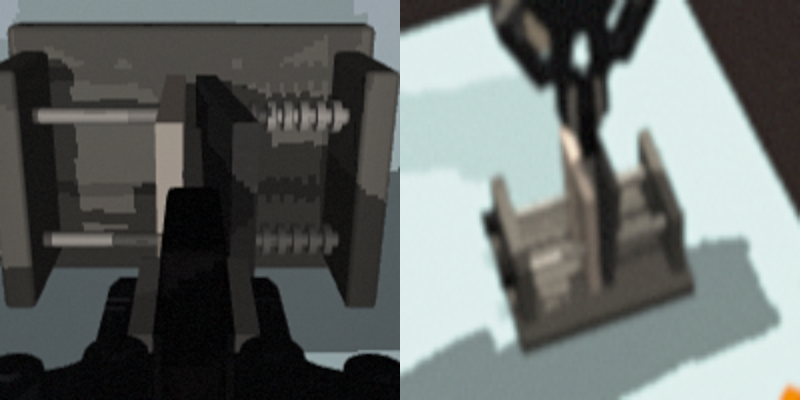

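The gauge stands in the gap with the dark plate pushed back about 1.4 mm. I'll go a last 0.8 mm and settle.

Call:
{"name": "move_arm", "arguments": {"rows": [[[0, 0, 0.0004], [0, 0, 0], 0], [[0, 0, 0.0004], [0, 0, 0], 0], [[0, 0, 0], [0, 0, 0], 0], [[0, 0, 0], [0, 0, 0], 0], [[0, 0, 0], [0, 0, 0], 0]]}}

```text
time: 16.88
eef_pos: [620.3, 127.5, 124.6]
orientation: [3.141, -0.0, 1.531]
force: [3.0, -0.3, 4.8]
finger_gap: 0.157
grip_force: 50.2
```

```bash
python3 -c "
from h import *
defl(6)
from station import workorder
print(workorder.close_job())"
```

```text
17.1333 [620.34 127.59 124.59] [ 2.67 -0.32  5.79] dark-mid 15.92 (mean 15.92) white-mid -5.94 n 479 posts 126.19
the job is handed in; nothing more can be done
None
```

The job is handed in: the bar gauge is still held in the gap, on the white plate, with the spring plate pushed back about 1.5 mm by camera estimate (1.4–1.65 mm) at 17 s; the verdict was not shown.

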